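Jack up the sieve shaker and hold it

TASK

I need to change a foot under the sieve shaker: draw the guard plate up out of its slotted posts, set it down (do not drop it) standing in the narrow white tray, then put the jack in with its saddle centred under the marked lift point of the shaker's arm. Press the jack's handle all the way down so that the jack lifts that side of the shaker, and keep holding it down: finish while still holding the handle down. Lift the shaker with the jack only, and leave the other things on the bench where they are.

Things in the scene. Friction and masses are not known exactly. Their poses are not given: they have to be found in the camera images.
- mount: Sieve shaker with its fixed mount. Origin on the bench below the lift pad; +y points out along the lift arm (jack goes in along -y). Base diameter 250 and sieve tower, 410 high, centred at y -225. Two slotted posts, 60 tall, open on top, x +-65 to +-85, y 30 to 50: 130 clear between them; slots 9 wide in y, to x +-77. Side strips 20 tall at x +-83 behind them.
- lift_pad (a point): Marked lift point: centre of the underside of a round pad (diameter 40, 6 thick) under the end of the shaker's lift arm (bar 50 wide, 14 thick, top at 78, to mount y +22), a raised ring above it. 58 above the bench at rest. The shaker (10 to 14 kg) is hinged along its far feet (mount y -345): this side can be raised up to 28.
- guard_plate: Loose upright aluminium plate 150 (its x) x 5 (its y) x 110 tall, 0.22 kg, standing on the bench in the two slotted posts (mount y +40) and closing the way under the lift arm. Its top edge stands 50 above the posts. Origin at the centre of its bottom edge, z up.
- tray: Fixed narrow white plastic tray, open on top, outside 190 (its x) x 52 (its y) x 60 tall, walls and floor 5 thick. Stands on the robot's side of the bench, on the left or on the right, changing places with the pan. Origin at the centre of its underside.
- jack: Loose lever jack, 0.9 kg. Origin on the bench below the saddle's axis; +x its toe, handle to -x. Foot plate x -140 to 35, 90 wide, 8 thick. Square pump block 36 x 36, top at z 64, centred at x -85, free on both y sides: grasp from above across y. Ram housing diameter 44 at the origin. Handle pivot x -116, z 50, between cheeks (x -127 to -105, y +-16, to z 60).
- saddle_top (a point): Centre of the top of the jack's round saddle (diameter 36), 52 above the bench when down. It rises straight up with the handle: 40 mm per rad of handle travel, at most 22 mm.
- handle_grip (a point): Centre of the grey cross-bar (diameter 18, 80 long along the jack's y) at the end of the jack's handle, 165 from the pivot. At rest the handle slopes up and away from the jack by 0.55 rad: bar at jack x -257, z 136; fully down it is level: bar at jack x -281, z 50.
- handle (a joint): Jack handle: 0 = sprung fully up, 0.55 rad = fully down. Takes about 2 N at the bar without load and 10 to 16 N when lifting the shaker; springs back up when let go. With the saddle centred it meets the pad at about 0.15 rad.
- pan: Bystander: round steel bowl, diameter 110, 30 tall, across the bench from the tray. Origin at its underside.
- screen_a: Bystander: curved perforated steel mill screen standing on edge, about 90 x 15 x 45 tall, between tray and pan. Origin at its underside.
- screen_b: Bystander: a second mill screen like it.
- jar: Bystander: small glass jar with lid, diameter 56, 75 tall. Origin at its underside.
- brush: Bystander: hand brush lying on the left. Origin at its underside.
Mind the look-alikes: they are no part of the job. Leave any orange look-alike of the guard_plate alone. Of the things shaped like the tray, the white one is meant.

How it is judged:
By the outcome, as a careful person would: the job done as asked, in the order asked, and still so for the second after the job is handed in, while the arm keeps its last pose, push and grip.
It also fails if it takes over 72 s, if anything falls off the work surface, if the arm or the gripper's body presses on something with over 40 N, if the wrist force passes 120 N, or if a joint passes its speed limit or range.

ROBOT

A 7-joint arm with a two-finger parallel gripper is mounted at the origin on the work surface. World frame = base frame: x ahead of the robot, y to its left, z up, the work surface at z = 0. Lengths are in m, angles in rad, forces in N, time in s.
With the tool pointing down it reaches from about 0.425 to 0.95 m from the base axis. Payload 4.7 kg.
Tool frame: the origin (TCP) lies midway between the tips of the shut fingers; the grasp point (between the pads) lies 19 mm behind it (arm.hold_point_z is the distance from the TCP to the grasp point, in m); z points along the fingers, y is the line along which they close (so a half turn about z gives the same grasp; the last joint's range is limited). The gripper opens to 87 mm and grips with 3 to 60 N. Pads are 19 mm wide; open, the fingers measure 117 mm over their backs; the gripper's body (75 mm by 190 mm) begins 51 mm behind the grasp point.
Start: joints at [1.088, 0.469, -0.049, 1.532, 0.024, 1.141, -0.082], TCP at [0.296, -0.607, 0.223] pointing down, gripper open.
Joint ranges: [-2.59, 2.59], [-0.33, 1.99], [-1.39, 1.29], [0.1, 2.45], [-1.04, 4.18], [0.21, 1.99], [-2.66, 2.66]. Speed limits (rad/s): [2.57, 2.57, 3.14, 3.14, 3.14, 3.14, 3.14].

INTERFACE

Orientations are given as a unit quaternion [x, y, z, w].
In Python, from rig import readout, viewer, arm gives the robot as it stands.
- The arm moves only by the tool servo_tool, never from a script. Its argument "plan" is a list that holds one entry, the list of rows, each a list of 7 numbers: the shift along the world's x, y, z in mm, then the turn, a rotation vector about the world's x, y, z in degrees, then the closure, from -1 (fully open) to 1 (shut), so that 0 is half open. A call has 1 to 10 rows; each row is the pose to reach, as a shift and turn from the pose commanded when the call began; what a row does not reach only later rows make up. A row lasts 1/8 s, in which the tool goes at most 62.5 mm and 10.7 degrees, less where a joint would pass 70% of its speed; a pose out of reach is approached as far as the arm can. A call with a gripper value outside its range is refused whole. The fingers move at their own pace and stop on an object; "squeeze" is the grip in N (left out, the last holds). Time passes only in rows, so rows that repeat a pose let the fingers close. It gives the time, the measured TCP pose, the force, the opening and the grip force at its end, in the units of the state.
- readout.read_state(): the state, without advancing time (a new reading comes with each control period).
- viewer.grab_frame(name): name is "side" or "top" or "wrist"; returns (picture, depth): 420x560x3 uint8, red, green, blue; 420x560 float32, m along the optical axis (not along the pixel's ray), 0 where there is no reading.
- viewer.camera_model(name): a dict with "fov_y" (degrees; the focal length in pixels is half the picture's height over the tangent of half this angle, whatever the lens; pixels are square), "cx", "cy" (the principal point, pixels), "R" (3x3) and "t" (3): a world point X has camera coordinates R X + t. Camera axes: x right, y down, z forward; pixel columns grow to the right and rows downward; lengths in m; the calibration is good to about 2 mm. A picture is of the moment at which its call begins: read the wrist's pose just before it. camera_model takes no time and is no camera call; for the wrist camera it gives the pose at the moment of the call.
- arm.job_done(): hands the job in; it is judged then, once.
The state is a dict: "time": time; "q": joint angles; "joint_velocities": joint speeds; "joint_torque": joint torques, N m; "tcp_pos": TCP position; "ee_rot": TCP orientation; "ft_force": force on the tool from outside, world axes, zero at the start; "moment": the same for the moment, N m; "opening": finger opening in m; "grip_force": force on a finger pad.
Only numpy, scipy, OpenCV 4.12 (cv2) and the standard library are available. Lean on these libraries where they do the work, as an engineer would, in place of code of your own. Each camera call takes 0.05 s, during which the arm holds its last target. There are 200 camera calls.

## Working session

There is one attempt and no reset: what is moved stays moved. The work goes in short steps, Python scripts to look and compute and a tool call to move; the robot and the scene stay as the last step left them, time stands still between calls to the robot, and variables do not carry over. Pictures are saved under pics/ and viewed, at most 10 in all, crops included, and the job is handed in when it is done.

Besides the shell and the picture viewer there is one more tool, called after ">>>" as name(argument=value, ...) on one line, values as JSON. servo_tool: Moves the arm, as the interface text tells. Its arguments: {"type":"object","properties":{"plan":{"type":"array"},"squeeze":{"type":"number"}},"required":["plan"]}

```bash
mkdir -p pics; ls
cat > h.py <<'E'
import numpy as np, cv2
from rig import readout, viewer, arm
def grab(n):
    m=viewer.camera_model(n); p,d=viewer.grab_frame(n); return p,d,m
def world(m,d,shape=(420,560)):
    f=shape[0]/2/np.tan(np.radians(m["fov_y"])/2)
    v,u=np.mgrid[:shape[0],:shape[1]]
    c=np.stack([(u-m["cx"])/f*d,(v-m["cy"])/f*d,d],-1)
    return (c-np.array(m["t"]))@np.array(m["R"])
def save(n,p): cv2.imwrite("pics/"+n+".png",cv2.cvtColor(p,cv2.COLOR_RGB2BGR))
E
python3 - <<'E'
from h import *
print(readout.read_state())
for n in("top","side"):
    p,d,m=grab(n); save(n+"0",p); np.savez(n+"0.npz",p=p,d=d,**{k:np.array(v) for k,v in m.items()}); print(n,{k:np.round(v,3).tolist() if not isinstance(v,str) else v for k,v in m.items()}, (d==0).mean())
E
```

```text
pics
{'time': 0.0, 'q': array([ 1.08804606,  0.46943557, -0.0485942 ,  1.53369338,  0.02409824,
        1.14098293, -0.08227834]), 'joint_velocities': array([ 4.65487655e-04,  6.31273751e-04,  1.38759310e-03, -2.34312689e-06,
       -1.05380696e-03, -2.66639581e-04, -3.03717146e-04]), 'joint_torque': array([-6.53562747e-04, -5.07981706e+01, -8.10997747e-02, -2.36156327e+01,
       -6.14312897e-02,  3.78652441e-02,  1.64689350e-04]), 'tcp_pos': array([ 0.29568738, -0.60612569,  0.22150361]), 'ee_rot': array([ 9.74356500e-01,  2.25007726e-01, -2.51155299e-04, -9.33637197e-04]), 'ft_force': array([-0.22130986, -0.27151757,  0.29340664]), 'moment': array([-0.02268974, -0.02786002,  0.00782793]), 'grip_force': 0.0, 'opening': 0.08727255756695045}
top {'fov_y': 56.583, 'cx': 271.435, 'cy': 203.041, 'R': [[-0.029, -1.0, 0.001], [-0.987, 0.028, -0.158], [0.157, -0.006, -0.988]], 't': [0.029, 0.513, 1.008]} 0.004022108843537415
side {'fov_y': 51.532, 'cx': 276.752, 'cy': 205.444, 'R': [[-0.95, -0.313, 0.005], [-0.188, 0.559, -0.807], [0.25, -0.768, -0.59]], 't': [0.475, 0.18, 1.174]} 0.003805272108843537
```

View pics/top0.png

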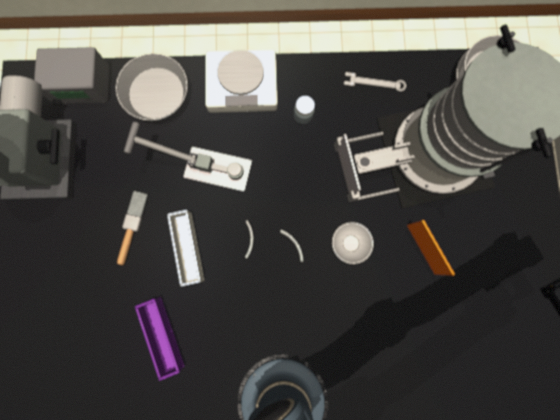

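View pics/side0.png

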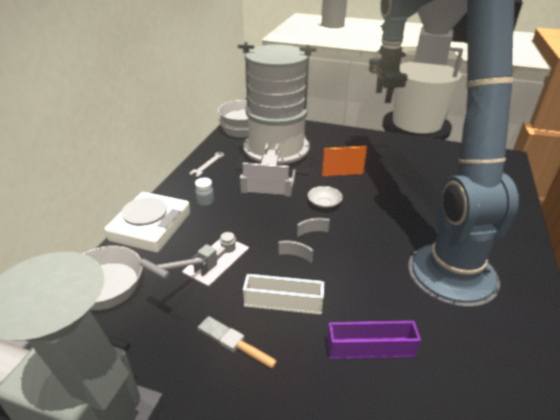

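The top view shows the guard plate and posts at about (347,167), the jack's foot plate at (217,168) with its saddle at (235,170) and bar at (131,138), the white tray at (185,247), and the look-alikes (purple tray, orange plate) at (157,338) and (432,248). The side view agrees with this layout.

```bash
cat > meas.py <<'E'
from h import *
def load(n):
    z=np.load(n+"0.npz"); m={k:z[k] for k in("fov_y","cx","cy","R","t")}; return z["p"],z["d"],m
def rect(P):
    (c,s,a)=cv2.minAreaRect((P[:,:2]*1000).astype(np.float32)); return np.round(c,1),np.round(s,1),round(a,1)
if __name__=="__main__":
    for n in("top","side"):
        p,d,m=load(n); W=world(m,d); Z=W[...,2]; ok=d>0
        hsv=cv2.cvtColor(p,cv2.COLOR_RGB2HSV)
        b=ok&(p.max(2)<40)&(abs(Z)<.03); print(n,"bench z med",np.median(Z[b]),Z[b].std())
        def box(x0,x1,y0,y1,z0,z1): return W[ok&(W[...,0]>x0)&(W[...,0]<x1)&(W[...,1]>y0)&(W[...,1]<y1)&(Z>z0)&(Z<z1)]
        for nm,a in dict(tray=(.25,.5,.15,.42,.045,.075),guardtop=(.4,.75,-.3,-.1,.095,.125),posts=(.4,.75,-.3,-.05,.05,.07),arm=(.45,.7,-.4,-.15,.072,.09),
            jackfoot=(.45,.65,.05,.35,.004,.014),block=(.45,.65,.05,.35,.058,.07),saddle=(.45,.65,.05,.17,.045,.057),bar=(.45,.75,.3,.5,.11,.16)).items():
            P=box(*a); print(nm,len(P),P.mean(0).round(4) if len(P) else"", rect(P) if len(P)>3 else"")
E
python3 meas.py
```

```text
top bench z med -0.0010496926232591974 0.0023207055564313647
tray 564 [0.3833 0.2571 0.0566] (array([359.7, 259.4]), array([136.9, 272.3]), 71.6)
guardtop 187 [ 0.6005 -0.1931  0.1057] (array([ 602.3, -193.7]), array([148.8,   6.6]), 11.0)
posts 197 [ 0.5941 -0.1986  0.0599] (array([ 595.7, -199.7]), array([154.2, 122.3]), 52.4)
arm 1157 [ 0.6155 -0.279   0.0781] (array([ 619.5, -287.4]), array([149.3, 198.8]), 10.3)
jackfoot 1126 [0.5877 0.1681 0.0072] (array([549.9, 199.2]), array([197.5, 289.1]), 1.0)
block 310 [0.5986 0.216  0.0621] (array([548.8, 232.4]), array([ 85.3, 207.8]), 80.5)
saddle 142 [0.603  0.1117 0.0505] (array([540.5, 104.7]), array([170.2,  33.4]), 6.9)
bar 355 [0.6687 0.3498 0.1356] (array([674.3, 351.5]), array([67.7, 76.3]), 20.4)
side bench z med -6.930325187633818e-05 0.0017172285497862052
tray 1047 [0.385  0.2594 0.0548] (array([360.5, 260.7]), array([136.4, 275.9]), 71.1)
guardtop 219 [ 0.6032 -0.1937  0.1037] (array([ 605.1, -193.7]), array([145.6,  16.1]), 12.2)
posts 269 [ 0.602  -0.1932  0.0597] (array([ 603.8, -192.3]), array([169.7,  25.2]), 11.5)
arm 553 [ 0.6161 -0.2744  0.0804] (array([ 568.8, -296.2]), array([257.5, 202.4]), 10.5)
jackfoot 813 [0.5901 0.1806 0.0083] (array([550.2, 199.5]), array([199.7, 296.2]), 0.1)
block 301 [0.5831 0.2233 0.0624] (array([550.4, 234. ]), array([ 85.8, 210.4]), 80.6)
saddle 112 [0.6034 0.1131 0.0514] (array([537.5, 102.6]), array([178.6,  34.2]), 8.4)
bar 325 [0.6703 0.3559 0.1374] (array([668.5, 337.5]), array([65.3, 81.4]), 74.6)
```

```bash
cat > m2.py <<'E'
from meas import *
def comp(M,minpix=15):
    n,l,s,c=cv2.connectedComponentsWithStats(M.astype(np.uint8)); i=1+np.argmax(s[1:,4]); return l==i
for n in("top","side"):
    p,d,m=load(n); W=world(m,d); Z=W[...,2]; ok=d>0; print(n)
    bri=p.max(2)>90
    def sel(u0,u1,v0,v1,z0,z1,ex=True):
        M=ok&(Z>z0)&(Z<z1)&ex; K=np.zeros_like(M); K[v0:v1,u0:u1]=1; return comp(M&K)
    if n=="top":
        B=dict(tray=(163,207,203,292,.052,.07),guard=(325,370,125,210,.1,.12),posts=(325,370,125,210,.05,.068),foot=(180,257,140,195,.003,.016),block=(188,215,145,177,.057,.07),saddle=(222,250,155,185,.044,.058),bar=(118,145,118,158,.115,.16),arm=(355,412,140,175,.07,.09))
    else:
        B=dict(tray=(238,330,270,318,.052,.07),guard=(235,300,155,200,.1,.12),foot=(180,252,235,285,.003,.016),block=(190,220,240,272,.057,.07),saddle=(215,240,228,255,.044,.058),bar=(138,170,250,282,.115,.16))
    for k,a in B.items():
        P=W[sel(*a,ex=True)]; P0=P.mean(0); 
        print(k,len(P),(1000*P0).round(1),*rect(P))
    if n=="top":
        M=ok&(Z>.05)&(Z<.068);K=np.zeros_like(M);K[125:210,325:375]=1
        nn,l,s,c=cv2.connectedComponentsWithStats((M&K).astype(np.uint8))
        for i in range(1,nn):
            if s[i,4]>8: print(" post?",s[i],(1000*W[l==i].mean(0)).round(1),*rect(W[l==i]))
    # bystanders & reach
    for nm,(x0,x1,y0,y1) in dict(scr=(.3,.5,-.02,.15),pan=(.3,.5,-.2,-.08),jar=(.68,.85,-.1,.03)).items():
        P=W[ok&(W[...,0]>x0)&(W[...,0]<x1)&(W[...,1]>y0)&(W[...,1]<y1)&(Z>.02)&(Z<.09)]
        print(nm,(1000*P.min(0)).round(),(1000*P.max(0)).round())
E
python3 m2.py
python3 - <<'E'
import cv2
a=cv2.imread('pics/top0.png')
cv2.imwrite('pics/crop.png',cv2.resize(a[110:300,110:440],None,fx=2.4,fy=2.4,interpolation=cv2.INTER_CUBIC))
E
```

```text
top
tray 405 [400.6 246.1  58.2] [400.7 246.3] [190.6  53.1] 10.9
guard 151 [ 600.9 -193.4  107.6] [ 602.6 -193.7] [148.1   6.6] 11.1
posts 168 [ 593.8 -192.6   58.7] [ 601.9 -193.6] [170.2  19.3] 10.9
foot 1220 [614.4 157.8   7.3] [619.  165.4] [180.3  97.6] 74.0
block 212 [629.3 198.6  62.3] [631.4 204.9] [57.4 37.1] 77.3
saddle 138 [607.1 112.6  50.6] [607.4 113. ] [32.7 34.1] 89.3
bar 295 [670.1 355.7 139.5] [669.4 350.6] [38.1 79.2] 73.0
arm 964 [ 617.4 -279.    77.4] [ 618.9 -282.3] [ 50.8 145.2] 11.1
 post? [337 137  23  62 168] [ 593.8 -192.6   58.7] [ 601.9 -193.6] [170.2  19.3] 10.9
scr [371. -19.  22.] [466.  88.  49.]
pan [ 348. -200.   20.] [ 455. -146.   32.]
jar [ 747. -100.   20.] [850.  30.  79.]
side
tray 609 [403.3 247.9  57.8] [403.  246.1] [190.1  58.2] 10.3
guard 153 [ 604.5 -193.5  106.4] [ 605.3 -193.7] [145.1  15.8] 12.4
foot 835 [609.8 185.4   8.5] [614.5 165.5] [188.4  91.4] 68.0
block 229 [632.8 207.4  63.1] [636.7 217. ] [81.  38.7] 77.0
saddle 112 [608.8 114.8  51.3] [608.7 113.5] [34.3 34.3] 12.0
bar 303 [671.1 358.6 139.2] [674.5 361. ] [64.5 66.8] 32.0
scr [372. -19.  20.] [467.  88.  49.]
pan [ 350. -199.   20.] [ 458. -143.   33.]
jar [748. -99.  20.] [850.  30.  79.]
```

View pics/crop.png

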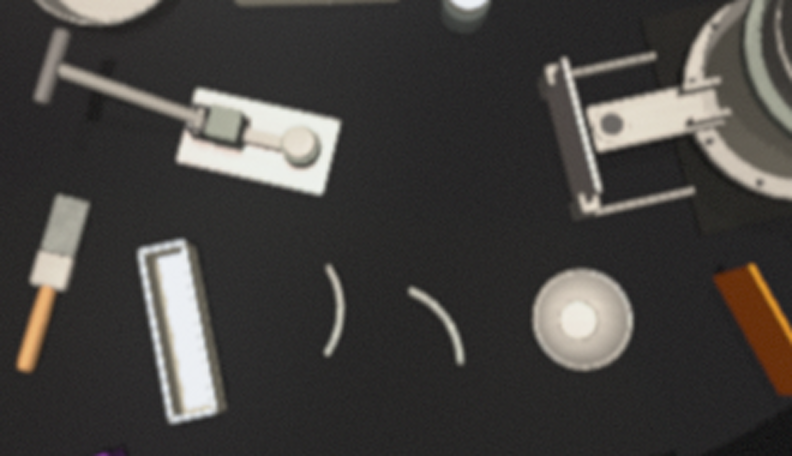

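The crop confirms it: the plate stands in the posts across (570,135), square to the shaker arm. The white tray at (180,330) is nearly parallel to the plate. The jack's saddle is at (300,145), with the handle going left to the bar at (52,65). I'll swing around the tower on the robot's side to get above the plate.

>>> servo_tool(plan=[[[15,58,0,0,0,-3,0.3],[30,116,0,0,0,-6,0.3],[45,174,0,0,0,-10,0.3],[60,232,0,0,0,-15,0.3],[75,290,0,0,0,-15,0.3],[90,348,0,0,0,-15,0.3],[104,400,0,0,0,-15,0.3],[160,408,0,0,0,-15,0.3],[215,412,0,0,0,-15,0.3],[270,413,0,0,0,-15,0.3]]], squeeze=40)

```text
time: 1.35
tcp_pos: [0.5674, -0.1931, 0.2224]
ee_rot: [0.995, 0.096, -0.0, 0.0]
ft_force: [-0.1, -0.6, -0.3]
opening: 0.0302
grip_force: 0.0
```

```bash
cat > m3.py <<'E'
from meas import *
for n in("top","side"):
    p,d,m=load(n); W=world(m,d); Z=W[...,2]; ok=d>0; print(n)
    # along-arm frame
    th=np.radians(11); ex=np.array([np.cos(th),np.sin(th)]); ey=np.array([-np.sin(th),np.cos(th)])
    L=(W[...,:2]-np.array([.610,-.233])); lx=L@ex; ly=L@ey
    S=ok&(abs(lx)<.02)&(ly>-.03)&(ly<.03)&(Z>.06)
    for a in range(-30,28,6):
        q=S&(ly>a/1e3)&(ly<(a+6)/1e3); 
        if q.sum(): print(a,q.sum(),(Z[q].max()*1e3).round(1),(np.median(Z[q])*1e3).round(1))
    R=ok&(Z>.079)&(Z<.095)&(abs(lx)<.03)&(abs(ly)<.025); print("ring",(W[R].mean(0)*1e3).round(1) if R.any() else None,R.sum(), "local",lx[R].mean(),ly[R].mean())
    # dark spot on arm end
    S2=ok&(abs(lx)<.022)&(abs(ly)<.02)&(Z>.07)&(p.max(2)<120); print("dark",S2.sum(),lx[S2].mean(),ly[S2].mean())
    # foot: white
    F=ok&(Z>.004)&(Z<.013)&(p.min(2)>150)&(W[...,0]>.5)&(W[...,0]<.7)&(W[...,1]>.05)&(W[...,1]<.3)
    k,l,s,c=cv2.connectedComponentsWithStats(F.astype(np.uint8)); i=1+np.argmax(s[1:,4]); print("foot",*rect(W[l==i]))
    b=ok&(Z>.061)&(Z<.068)&(W[...,0]>.6)&(W[...,0]<.66)&(W[...,1]>.16)&(W[...,1]<.24); print("block",*rect(W[b]),W[b].mean(0))
    b=ok&(Z>.128)&(Z<.16)&(W[...,0]>.6)&(W[...,0]<.75)&(W[...,1]>.33)&(W[...,1]<.4); print("bar",*rect(W[b]),W[b].mean(0))
E
python3 m3.py
```

```text
top
-30 33 81.4 77.1
-24 29 80.8 76.3
-18 33 82.2 78.0
-12 30 82.7 79.3
-6 37 83.6 79.9
0 30 82.5 79.3
6 34 84.4 79.5
12 37 83.5 78.8
18 42 81.4 74.8
ring [ 609.8 -232.3   80.7] 120 local -1.9792732793777467e-05 0.0006971678932139128
dark 37 0.0008574112562176426 -0.00023330290451390224
foot [620.7 163.6] [174.7  90.2] 75.2
block [631.2 209.1] [65.9 35.7] 78.2 [0.63007969 0.19919649 0.06333262]
bar [669.8 351.8] [35.7 79.2] 73.0 [0.67055148 0.35685071 0.14049283]
side
-30 7 80.3 78.7
-24 7 81.8 80.5
-18 7 82.8 81.6
-12 1 83.5 83.5
ring [ 617.1 -249.7   81.1] 16 local 0.003760892181372836 -0.01776721153501199
dark 0 nan nan
foot [621.3 161.1] [181.   91.4] 74.3
block [634.5 208.6] [62.7 37. ] 79.6 [0.63156975 0.19968993 0.0641987 ]
bar [672.2 351. ] [37.3 81.4] 74.6 [0.67195012 0.36212602 0.141297  ]m3.py:13: RuntimeWarning: Mean of empty slice.
  S2=ok&(abs(lx)<.022)&(abs(ly)<.02)&(Z>.07)&(p.max(2)<120); print("dark",S2.sum(),lx[S2].mean(),ly[S2].mean())
  ret = ret.dtype.type(ret / rcount)
```

>>> servo_tool(plan=[[[35,-1,0,0,0,0,0.3],[35,-1,-50,0,0,0,0.3],[35,-1,-95,0,0,0,0.3],[35,-1,-120,0,0,0,0.3],[35,-1,-134,0,0,0,0.3],[35,-1,-134,0,0,0,0.3],[35,-1,-134,0,0,0,1],[35,-1,-134,0,0,0,1],[35,-1,-134,0,0,0,1],[35,-1,-134,0,0,0,1]]], squeeze=40)

```text
time: 2.6
tcp_pos: [0.6013, -0.195, 0.0893]
ee_rot: [0.995, 0.096, 0.001, 0.0]
ft_force: [-0.0, 0.5, 1.9]
opening: 0.0046
grip_force: 40.0
```

>>> servo_tool(plan=[[[0,0,8,0,0,0,1],[0,0,20,0,0,0,1],[0,0,35,0,0,0,1],[0,0,50,0,0,0,1],[0,0,65,0,0,0,1],[0,0,85,0,0,0,1],[0,0,110,0,0,0,1],[0,0,125,0,0,0,1],[0,0,125,0,0,0,1]]])

```text
time: 3.72
tcp_pos: [0.6017, -0.1948, 0.2151]
ee_rot: [0.995, 0.096, 0.001, 0.001]
ft_force: [0.1, 0.7, -2.4]
opening: 0.0048
grip_force: 40.0
```

Run:
```python
from h import *
print(readout.read_state()["tcp_pos"],readout.read_state()["ft_force"])
p,d,m=grab("side"); save("s1",p)
```

```text
[ 0.60166148 -0.19480154  0.21508354] [ 0.06187124  0.72056671 -2.36578229]
```

View pics/s1.png

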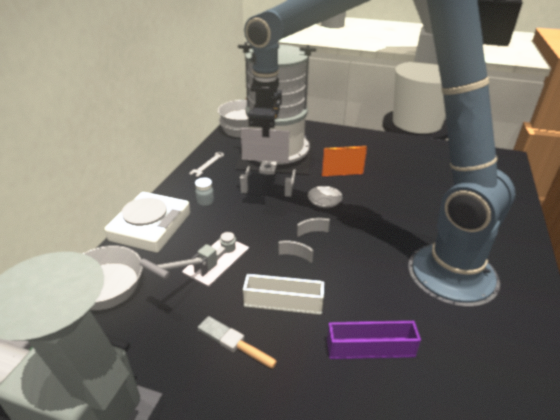

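The side view shows the plate held level at (265,145), clear of the empty posts at (245,182) and (290,182). Next is the carry to the tray.

>>> servo_tool(plan=[[[-10,22,0,0,0,0,1],[-32,70,0,0,0,0,1],[-57,125,0,0,0,0,1],[-82,180,0,0,0,0,1],[-107,235,0,0,0,0,1],[-132,290,0,0,0,0,1],[-158,345,0,0,0,0,1],[-183,400,0,0,0,0,1],[-197,430,0,0,0,0,1],[-201,440,0,0,0,0,1]]])

```text
time: 5.03
tcp_pos: [0.3982, 0.2469, 0.2129]
ee_rot: [0.995, 0.098, -0.001, 0.0]
ft_force: [-0.3, -0.6, -2.6]
opening: 0.0045
grip_force: 40.0
```

>>> servo_tool(plan=[[[0,0,0,0,0,0,1],[0,0,0,0,0,0,1],[0,0,-20,0,0,0,1],[0,0,-40,0,0,0,1]]])

```text
time: 5.52
tcp_pos: [0.401, 0.2437, 0.1731]
ee_rot: [0.996, 0.094, 0.0, 0.0]
ft_force: [0.1, -0.3, -1.1]
opening: 0.0043
grip_force: 40.0
```

```bash
cat > m4.py <<'E'
from h import *
s=readout.read_state(); print(s["tcp_pos"],s["ft_force"])
for n in("top","side"):
    p,d,m=grab(n); save(n[0]+"2",p); W=world(m,d); np.savez(n+"2.npz",p=p,d=d,W=W)
    Z=W[...,2]; ok=(d>0)&(W[...,0]>.28)&(W[...,0]<.52)&(W[...,1]>.2)&(W[...,1]<.3)
    for z0,z1 in((.051,.068),(.08,.10),(.10,.13),(.13,.16),(.16,.18)):
        M=ok&(Z>z0)&(Z<z1)
        if M.sum()>5: print(n,z0,M.sum(),(W[M].mean(0)*1e3).round(1),(W[M].min(0)*1e3).round(1),(W[M].max(0)*1e3).round(1),*[np.round(t,1) for t in cv2.minAreaRect((W[M][:,:2]*1e3).astype(np.float32))])
E
python3 m4.py
```

```text
[0.40104351 0.24369359 0.17313535] [ 0.11439485 -0.29605633 -1.08977069]
top 0.051 167 [404.5 227.9  58.2] [309.1 203.2  51.4] [496.2 279.   63.7] [403.9 232.6] [191.4  40.8] 16.5
top 0.08 48 [394.5 241.4  90.3] [330.4 228.8  82.5] [475.5 256.9  98.6] [402.9 243.1] [147.8   1.8] 10.9
top 0.1 62 [381.5 238.7 114.8] [330.7 228.6 100. ] [475.3 256.7 128.9] [403.  242.8] [147.4   1.5] 11.0
top 0.13 54 [407.5 243.6 144.5] [343.2 231.  130.1] [475.3 256.7 159.8] [409.2 243.8] [134.6   1.8] 10.7
top 0.16 32 [425.4 247.1 170. ] [352.6 233.2 161.2] [475.3 256.9 179.9] [414.  244.9] [125.   1.] 10.7
side 0.051 582 [402.3 250.4  56.9] [305.6 201.6  51.1] [500.9 289.6  64.1] [403.1 246.9] [190.4  55.2] 11.0
side 0.08 336 [401.7 244.5  91. ] [329.4 227.   80.1] [475.5 260.4  99.9] [402.3 245. ] [148.8   8.2] 11.3
side 0.1 583 [402.6 244.9 115.2] [329.7 228.3 100. ] [477.2 260.3 130. ] [403.2 244.8] [150.    7.7] 10.6
side 0.13 620 [402.3 244.9 145.1] [329.9 228.6 130.1] [476.5 260.6 160. ] [403.  245.2] [149.3   8. ] 11.0
side 0.16 228 [397.3 244.1 168.5] [329.7 229.  160. ] [476.1 259.6 179.9] [402.6 245.3] [148.8   7.6] 10.0
```

View pics/s2.png

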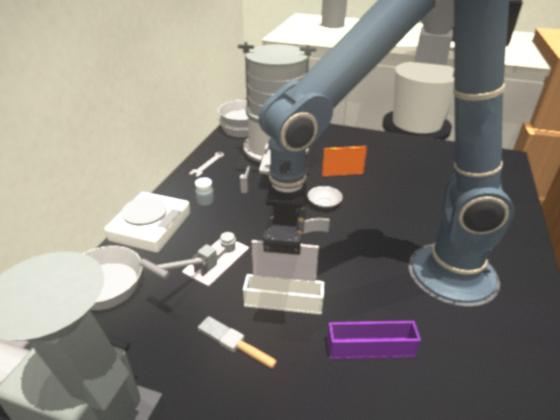

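The plate hangs upright over the white tray at (285,260), along the tray's long axis and within about 2 mm of its centre. I'll lower it now.

>>> servo_tool(plan=[[[0,2,0,0,0,0,1],[0,2,-15,0,0,0,1],[0,2,-32,0,0,0,1],[0,2,-48,0,0,0,1],[0,2,-62,0,0,0,1],[0,2,-70,0,0,0,1],[0,2,-75,0,0,0,1],[0,2,-75,0,0,0,1]]])

```text
time: 6.62
tcp_pos: [0.4, 0.2474, 0.0984]
ee_rot: [0.995, 0.096, -0.0, 0.0]
ft_force: [0.3, -0.0, -1.9]
opening: 0.0047
grip_force: 40.0
```

>>> servo_tool(plan=[[[0,0,-1,0,0,0,1],[0,0,-2,0,0,0,1],[0,0,-3,0,0,0,1],[0,0,-3,0,0,0,1]]])

```text
time: 7.12
tcp_pos: [0.4, 0.2473, 0.0956]
ee_rot: [0.995, 0.096, 0.0, 0.0]
ft_force: [-0.1, 0.2, -1.5]
opening: 0.0043
grip_force: 40.0
```

>>> servo_tool(plan=[[[0,0,-1,0,0,0,1],[0,0,-2,0,0,0,1],[0,0,-2,0,0,0,1]]])

```text
time: 7.5
tcp_pos: [0.4, 0.2475, 0.0942]
ee_rot: [0.995, 0.096, 0.0, 0.0]
ft_force: [-2.0, -0.5, 5.0]
opening: 0.0047
grip_force: 40.0
```

>>> servo_tool(plan=[[[0,0,0,0,0,0,1],[0,0,0,0,0,0,1],[0,0,0,0,0,0,0.9],[0,0,0,0,0,0,0.85],[0,0,0,0,0,0,0.8],[0,0,0,0,0,0,0.75],[0,0,0,0,0,0,0.7]]], squeeze=4)

```text
time: 8.38
tcp_pos: [0.4, 0.2473, 0.0935]
ee_rot: [0.995, 0.096, 0.0, 0.0]
ft_force: [0.5, 0.5, 0.6]
opening: 0.0122
grip_force: 0.0
```

>>> servo_tool(plan=[[[0,0,5,0,0,0,0.7],[0,0,15,0,0,0,0.7],[0,0,30,0,0,0,0.6],[0,0,60,0,0,0,0],[0,0,110,0,0,0,-1],[0,0,110,0,0,0,-1]]])

```text
time: 9.12
tcp_pos: [0.4022, 0.2493, 0.2082]
ee_rot: [0.995, 0.096, 0.005, -0.002]
ft_force: [-0.1, 0.4, -1.1]
opening: 0.0395
grip_force: 0.0
```

```bash
python3 m4.py
python3 - <<'E'
import cv2
a=cv2.imread('pics/s2.png')
cv2.imwrite('pics/s3c.png',cv2.resize(a[180:330,130:350],None,fx=3,fy=3,interpolation=cv2.INTER_CUBIC))
E
```

```text
[0.40223707 0.24926627 0.20822766] [-0.13470892  0.44757506 -1.08852293]
top 0.051 253 [374.9 241.   58.5] [304.7 203.1  51.1] [496.2 287.6  67.9] [400.2 246.1] [189.6  52.4] 11.0
top 0.08 35 [359.  238.4  90.3] [328.1 232.6  80.7] [475.4 261.6  99.7] [401.9 246.7] [150.    1.6] 10.9
top 0.1 73 [363.2 240.5 111.4] [328.5 232.7 100.3] [473.8 265.1 118.2] [401.1 248.4] [148.6   6.1] 10.6
side 0.051 705 [401.3 256.4  58.2] [305.7 202.6  51. ] [500.6 289.   67.8] [403.  246.9] [190.5  55.8] 10.2
side 0.08 380 [402.6 249.7  90.1] [330.3 234.3  80. ] [476.7 265.4 100. ] [403.3 250.1] [148.7   8. ] 11.3
side 0.1 376 [403.6 249.5 109.4] [331.4 233.  100. ] [476.2 266.  118. ] [403.7 248.6] [146.9   9.4] 11.0
```

View pics/s3c.png

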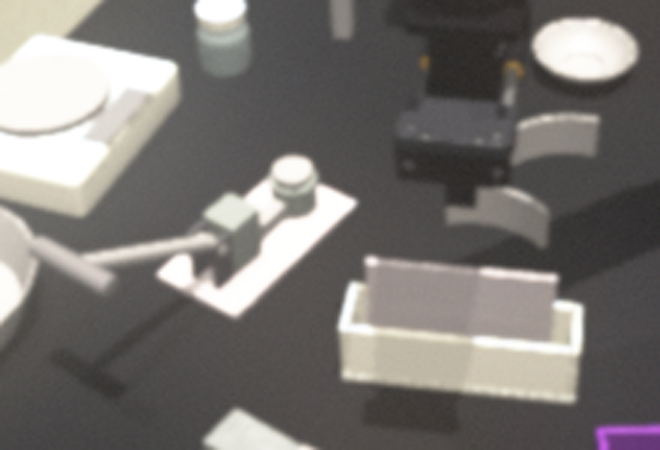

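The crop shows the plate standing upright on its own inside the white tray, around (460,310), with the fingers clear of it. Next is the jack's block.

>>> servo_tool(plan=[[[10,-2,0,0,0,8,-1],[45,-10,0,0,0,18,-1],[85,-20,0,0,0,28,-1],[125,-29,0,0,0,38,-1],[165,-38,0,0,0,48,-1],[205,-47,0,0,0,58,-1],[229,-52,0,0,0,64,-1],[229,-52,-30,0,0,64,-1],[229,-52,-70,0,0,64,-1],[229,-52,-90,0,0,64,-1]]])

```text
time: 10.48
tcp_pos: [0.6269, 0.1942, 0.1098]
ee_rot: [0.793, 0.609, -0.003, -0.001]
ft_force: [-0.2, 0.0, -0.6]
opening: 0.0871
grip_force: 0.0
```

>>> servo_tool(plan=[[[0,0,0,0,0,0,-1]]])

```text
time: 10.6
tcp_pos: [0.6276, 0.1948, 0.1114]
ee_rot: [0.793, 0.609, -0.002, -0.001]
ft_force: [-0.6, -0.0, -0.1]
opening: 0.0868
grip_force: 0.0
```

Run:
```python
from h import *
from scipy.spatial.transform import Rotation as R
s=readout.read_state(); print(s["tcp_pos"],s["q"].round(2),s["opening"]); y=R.from_quat(s["ee_rot"]).as_matrix(); print(np.degrees(np.arctan2(y[1,1],y[0,1])),y[:,2])
p,d,m=grab("wrist"); save("w1",p); W=world(m,d); Z=W[...,2]
b=(d>0)&(Z>.055)&(Z<.07)&(abs(W[...,0]-.63)<.05)&(abs(W[...,1]-.2)<.05); print(b.sum(),W[b].mean(0) if b.any() else "")
if b.sum()>5: print(cv2.minAreaRect((W[b][:,:2]*1e3).astype(np.float32)))
```

```text
[0.62760887 0.19476052 0.11141331] [ 0.04  0.62 -0.59  1.66  0.4   0.99 -0.95] 0.0867859959978102
-14.977116795624811 [-0.00421406 -0.00133081 -0.99999024]
3191 [0.63554351 0.20718133 0.06295605]
((637.2864990234375, 213.29782104492188), (73.90808868408203, 36.016746520996094), 74.88359832763672)
```

View pics/w1.png

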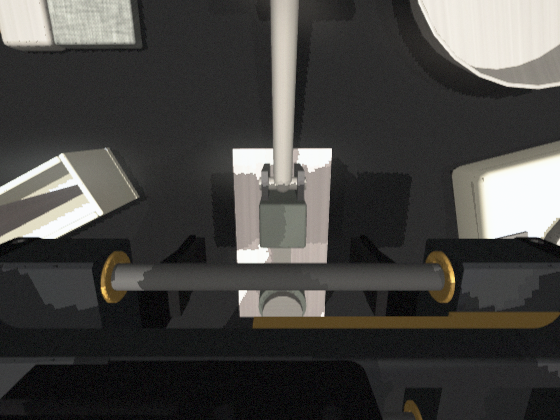

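The wrist view shows the block at (283,220), midway between the open fingers and with its edges parallel to them. I'll go down and grip it.

>>> servo_tool(plan=[[[2,1,-25,0,0,0,-1],[2,1,-50,0,0,0,-1],[2,1,-70,0,0,0,-1],[2,1,-81,0,0,0,-1],[2,1,-81,0,0,0,0],[2,1,-81,0,0,0,1],[2,1,-81,0,0,0,1],[2,1,-81,0,0,0,1],[2,1,-81,0,0,0,1],[2,1,-81,0,0,0,1]]], squeeze=45)

```text
time: 11.9
tcp_pos: [0.6314, 0.1962, 0.0327]
ee_rot: [0.793, 0.609, 0.0, 0.0]
ft_force: [-1.3, -0.9, 1.5]
opening: 0.0357
grip_force: 45.0
```

>>> servo_tool(plan=[[[0,0,0,0,0,0,1],[0,0,5,0,0,0,1],[-4,-10,12,0,0,2,1],[-12,-33,15,0,0,6,1],[-22,-60,15,0,0,10,1],[-33,-90,15,0,0,14,1],[-44,-122,15,0,0,18,1],[-55,-152,15,0,0,22,1],[-64,-177,15,0,0,25,1],[-68,-188,15,0,0,26,1]]], squeeze=60)

```text
time: 13.15
tcp_pos: [0.5608, 0.0058, 0.0463]
ee_rot: [0.637, 0.771, -0.002, -0.001]
ft_force: [0.6, 0.1, -7.9]
opening: 0.0354
grip_force: 60.0
```

>>> servo_tool(plan=[[[0,0,0,0,0,0,1],[0,0,-6,0,0,0,1],[0,0,-12,0,0,0,1],[0,0,-15,0,0,0,1],[0,0,-15,0,0,0,1]]])

```text
time: 13.78
tcp_pos: [0.5631, 0.0092, 0.0327]
ee_rot: [0.636, 0.772, 0.0, -0.0]
ft_force: [-1.1, 1.3, -4.7]
opening: 0.0353
grip_force: 60.0
```

```bash
cat > m5.py <<'E'
from h import *
from scipy.spatial.transform import Rotation as R
s=readout.read_state(); T=s["tcp_pos"]*1e3; y=R.from_quat(s["ee_rot"]).as_matrix(); print(T.round(1),s["q"].round(2),s["ft_force"].round(1),"tool y",np.degrees(np.arctan2(y[1,1],y[0,1])).round(2),y[:,2].round(4))
th=np.radians(11); ex=np.array([np.cos(th),np.sin(th)]); ey=np.array([-np.sin(th),np.cos(th)]); O=np.array([610,-233])
loc=lambda P:(np.round((P-O)@ex,1),np.round((P-O)@ey,1))
print("tcp in mount",loc(T[:2]))
for n in("top","side"):
    p,d,m=grab(n); save(n[0]+"5",p); W=world(m,d)*1e3; Z=W[...,2]; ok=d>0
    L=W[...,:2]-O; lx=L@ex; ly=L@ey; g=loc(T[:2])
    sx=lx-g[0]; sy=ly-g[1]
    F=ok&(abs(Z-8)<5)&(p.min(2)>140)&(abs(sx)<65)&(sy>-135)&(sy<70)
    k,l,st,c=cv2.connectedComponentsWithStats(F.astype(np.uint8)); i=1+np.argmax(st[1:,4]); r=cv2.minAreaRect(W[l==i][:,:2].astype(np.float32)); print(n,"foot",st[i,4],np.round(r[0],1),np.round(r[1],1),round(r[2],1),loc(np.array(r[0])))
    S=ok&(Z>44)&(Z<60)&(abs(sx)<25)&(sy>-115)&(sy<-55)
    if S.sum()>20:
        k,l,st,c=cv2.connectedComponentsWithStats(S.astype(np.uint8)); i=1+np.argmax(st[1:,4]); P=W[l==i]; cc,rr=cv2.minEnclosingCircle(P[:,:2].astype(np.float32)); print("saddle",len(P),P.mean(0).round(1),"circ",np.round(cc,1),rr,"mount",loc(np.array(cc)),"mean",loc(P[:,:2].mean(0)))
    B=ok&(Z>40)&(Z<170)&(abs(sx)<50)&(sy>150)&(sy<230)
    if B.sum()>20:
        P=W[B]; print("bar",len(P),P.mean(0).round(1),"mount",loc(P[:,:2].mean(0)),"x",lx[B].min().round(1),lx[B].max().round(1),"y",ly[B].min().round(1),ly[B].max().round(1),"z",Z[B].max().round(1))
E
python3 m5.py
```

```text
[563.1   9.2  32.7] [ 0.41  0.62 -0.67  1.93  0.55  0.77 -0.38] [-1.1  1.3 -4.7] tool y 11.06 [ 4.e-04  5.e-04 -1.e+00]
tcp in mount (np.float64(0.2), np.float64(246.7))
top foot 93 [532.   48.9] [48.5 19.3] 16.8 (np.float64(-22.7), np.float64(291.6))
bar 265 [527.5 173.9 141.2] mount (np.float64(-3.3), np.float64(415.2)) x -42.6 37.0 y 397.5 426.3 z 148.9
side foot 392 [569.1 -17.4] [ 90.2 164.8] 10.9 (np.float64(0.9), np.float64(219.4))
bar 222 [529.3 179.5 141.2] mount (np.float64(-0.5), np.float64(420.3)) x -39.9 39.5 y 408.9 426.9 z 148.7
```

>>> servo_tool(plan=[[[3,-15,0,0,0,0,1],[6,-31,0,0,0,0,1],[9,-47,0,0,0,0,1],[12,-63,0,0,0,0,1],[15,-79,0,0,0,0,1],[18,-94,0,0,0,0,1],[21,-108,0,0,0,0,1],[24,-122,0,0,0,0,1],[25,-130,0,0,0,0,1],[25,-130,0,0,0,0,1]]])

```text
time: 15.12
tcp_pos: [0.5885, -0.1237, 0.0327]
ee_rot: [0.637, 0.771, -0.0, 0.001]
ft_force: [0.7, -2.3, -2.7]
opening: 0.0356
grip_force: 60.0
```

```bash
python3 m5.py
```

```text
[ 588.5 -123.7   32.7] [ 0.61  0.67 -0.66  1.84  0.55  0.82 -0.14] [ 0.7 -2.3 -2.7] tool y 10.94 [ 0.001 -0.002 -1.   ]
tcp in mount (np.float64(-0.3), np.float64(111.4))
top foot 136 [559.6 -89.4] [48.5 30. ] 10.8 (np.float64(-22.1), np.float64(150.6))
bar 263 [552.5  41.6 141. ] mount (np.float64(-4.1), np.float64(280.6)) x -42.4 36.8 y 261.5 291.0 z 148.0
side foot 374 [ 595.4 -158.2] [ 93.  182.3] 10.1 (np.float64(-0.0), np.float64(76.2))
saddle 19 [ 612.5 -208.5   52.3] circ [ 611.3 -208.4] 13.398491859436035 mount (np.float64(5.9), np.float64(23.9)) mean (np.float64(7.1), np.float64(23.6))
bar 186 [553.9  47.1 140.7] mount (np.float64(-1.6), np.float64(285.7)) x -40.5 38.3 y 274.0 293.3 z 147.9
```

>>> servo_tool(plan=[[[2,-9,0,0,0,0,1],[4,-17,0,0,0,0,1],[6,-25,0,0,0,0,1],[6,-25,0,0,0,0,1],[6,-25,0,0,0,0,1]]])

```text
time: 15.85
tcp_pos: [0.5945, -0.1482, 0.0327]
ee_rot: [0.636, 0.771, -0.0, 0.001]
ft_force: [2.8, -1.2, -2.3]
opening: 0.0354
grip_force: 60.0
```

```bash
python3 m5.py
python3 - <<'E'
import cv2
a=cv2.imread('pics/s5.png')
cv2.imwrite('pics/s5c.png',cv2.resize(a[100:300,140:360],None,fx=3,fy=3,interpolation=cv2.INTER_CUBIC))
E
```

```text
[ 594.5 -148.2   32.7] [ 0.64  0.68 -0.66  1.82  0.55  0.83 -0.1 ] [ 2.8 -1.2 -2.3] tool y 10.95 [ 0.0012 -0.0016 -1.    ]
tcp in mount (np.float64(1.0), np.float64(86.2))
top foot 131 [ 565.1 -113.2] [47.3 27.9] 10.4 (np.float64(-21.2), np.float64(126.2))
bar 256 [558.7  17.6 141. ] mount (np.float64(-2.6), np.float64(255.8)) x -41.3 37.9 y 236.3 266.0 z 147.6
side foot 370 [ 601.1 -180.4] [ 89.2 178.6] 10.9 (np.float64(1.4), np.float64(53.4))
bar 181 [560.9  22.4 140.5] mount (np.float64(0.5), np.float64(260.1)) x -38.8 40.7 y 248.7 266.9 z 149.1
```

View pics/s5c.png

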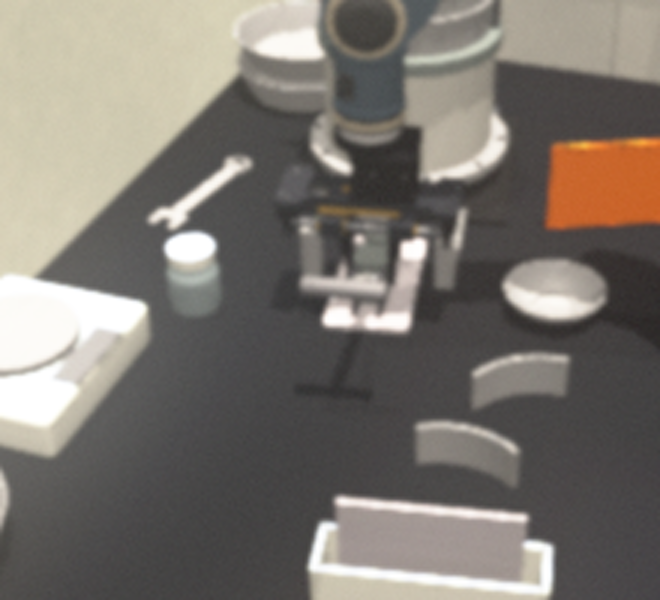

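The crop shows the jack square between the posts, block still gripped and the bar free at (345,285); the foot plate shows nothing fouling. The numbers put the saddle within about 1.5 mm of the lift point, so I'm releasing and going to the bar.

>>> servo_tool(plan=[[[0,0,0,0,0,0,0.1],[0,0,0,0,0,0,-0.2],[0,0,0,0,0,0,-0.4],[0,0,10,0,0,0,-0.4],[0,0,40,0,0,0,-0.4],[0,0,90,0,0,0,-0.4],[0,0,145,0,0,0,-0.4],[0,0,190,0,0,0,-0.4]]])

```text
time: 16.95
tcp_pos: [0.5943, -0.1462, 0.2257]
ee_rot: [0.636, 0.772, 0.001, 0.001]
ft_force: [-0.1, -0.4, 0.1]
opening: 0.0609
grip_force: 0.0
```

>>> servo_tool(plan=[[[-2,5,0,0,0,-9,-0.4],[-8,22,0,0,0,-19,-0.4],[-14,42,0,0,0,-29,-0.4],[-21,63,0,0,0,-39,-0.4],[-28,84,0,0,0,-49,-0.4],[-35,104,0,0,0,-59,-0.4],[-42,124,0,0,0,-69,-0.4],[-49,144,0,0,0,-79,-0.4],[-56,158,0,0,0,-88,-0.4],[-59,162,0,0,0,-90,-0.4]]])

```text
time: 18.2
tcp_pos: [0.5344, 0.0171, 0.2235]
ee_rot: [0.995, 0.096, 0.0, -0.0]
ft_force: [-0.4, 0.3, 0.1]
opening: 0.0608
grip_force: 0.0
```

>>> servo_tool(plan=[[[0,0,0,0,0,0,-0.4],[0,0,0,0,0,0,-0.4]]])

```text
time: 18.45
tcp_pos: [0.5351, 0.0151, 0.2229]
ee_rot: [0.995, 0.096, 0.0, 0.0]
ft_force: [0.2, -0.4, -0.5]
opening: 0.0608
grip_force: 0.0
```

```bash
cat > m6.py <<'E'
from h import *
from scipy.spatial.transform import Rotation as R
s=readout.read_state(); T=s["tcp_pos"]*1e3; y=R.from_quat(s["ee_rot"]).as_matrix(); print(T.round(1),s["q"].round(2),s["ft_force"].round(1),"tool y",np.degrees(np.arctan2(y[1,1],y[0,1])).round(2))
th=np.radians(11); ex=np.array([np.cos(th),np.sin(th)]); ey=np.array([-np.sin(th),np.cos(th)]); O=np.array([610,-233])
print("tcp mount",((T[:2]-O)@ex).round(1),((T[:2]-O)@ey).round(1))
for n in("top","side","wrist"):
    p,d,m=grab(n); save(n[0]+"6",p); W=world(m,d)*1e3; Z=W[...,2]; ok=d>0
    L=W[...,:2]-O; lx=L@ex; ly=L@ey
    F=ok&(abs(Z-8)<5)&(p.min(2)>130)&(abs(lx)<65)&(ly>-40)&(ly<150)
    if F.sum()>50:
        k,l,st,c=cv2.connectedComponentsWithStats(F.astype(np.uint8)); i=1+np.argmax(st[1:,4]); q=l==i; r=cv2.minAreaRect(W[q][:,:2].astype(np.float32)); print(n,"foot",st[i,4],np.round(r[1],1),round(r[2],1),"x",lx[q].min().round(1),lx[q].max().round(1),"y",ly[q].min().round(1),ly[q].max().round(1))
    B=ok&(Z>125)&(Z<156)&(abs(lx)<50)&(ly>237)&(ly<275)
    if B.sum()>20: print(n,"bar",B.sum(),"x",lx[B].min().round(1),lx[B].max().round(1),"y",ly[B].min().round(1),ly[B].max().round(1),"z",Z[B].max().round(1))
    B=ok&(Z>60)&(Z<100)&(abs(lx)<23)&(ly>-25)&(ly<30)
    if B.sum()>20: print(n,"armtop",np.median(Z[B]).round(1))
    B=ok&(Z>55)&(Z<68)&(abs(lx)<30)&(ly>60)&(ly<135)
    if B.sum()>20: print(n,"block",B.sum(),"x",lx[B].min().round(1),lx[B].max().round(1),"y",ly[B].min().round(1),ly[B].max().round(1))
E
python3 m6.py
```

```text
[535.1  15.1 222.9] [ 0.33  0.29 -0.54  1.84  0.17  1.06 -1.64] [ 0.2 -0.4 -0.5] tool y -78.98
tcp mount -26.2 257.8
top foot 510 [ 37.6 137.5] 11.2 x -45.7 -7.9 y -35.2 102.3
top armtop 78.0
top block 204 x -18.9 17.0 y 67.5 115.2
side foot 420 [ 93.2 180.2] 9.2 x -46.7 49.8 y -36.0 142.1
side bar 184 x -39.1 40.5 y 247.1 267.8 z 148.8
side armtop 77.9
side block 111 x -16.5 19.9 y 65.3 130.6
wrist foot 3346 [ 45.2 175.2] 11.4 x 0.7 47.1 y -35.2 139.8
wrist bar 2105 x -38.3 41.2 y 237.3 265.0 z 147.5
wrist armtop 79.6
wrist block 1545 x -16.5 19.6 y 66.9 134.6
```

The jack sits at mount x ≈ +0.7, y ≈ 0. I'll lower onto the bar beside the rod and grip it.

>>> servo_tool(plan=[[[0,-1,-35,0,0,0,-0.4],[0,-1,-70,0,0,0,-0.4],[0,-1,-95,0,0,0,-0.4],[0,-1,-105,0,0,0,-0.4],[0,-1,-105,0,0,0,0.2],[0,-1,-105,0,0,0,1],[0,-1,-105,0,0,0,1],[0,-1,-105,0,0,0,1],[0,-1,-105,0,0,0,1]]], squeeze=45)

```text
time: 19.73
tcp_pos: [0.5352, 0.0139, 0.1178]
ee_rot: [0.995, 0.096, 0.0, 0.0]
ft_force: [1.9, -3.2, -0.4]
opening: 0.0187
grip_force: 1.7
```

>>> servo_tool(plan=[[[0,0,0,0,0,0,1],[0,0,0,0,0,0,1],[-0.5,3,-6,0,0,0,1],[-1,6,-11.5,0,0,0,1],[-2,9,-17.5,0,0,0,1],[-2.5,11.5,-23.5,0,0,0,1],[-2.5,11.5,-23.5,0,0,0,1]]], squeeze=50)

```text
time: 20.6
tcp_pos: [0.5332, 0.0251, 0.0942]
ee_rot: [0.995, 0.096, 0.001, 0.001]
ft_force: [0.6, -5.8, 6.0]
opening: 0.0169
grip_force: 50.2
```

>>> servo_tool(plan=[[[-0.5,2.5,-6,0,0,0,1],[-1,4.5,-12.5,0,0,0,1],[-1,4.5,-12.5,0,0,0,1]]])

```text
time: 20.98
tcp_pos: [0.5325, 0.0291, 0.0825]
ee_rot: [0.995, 0.095, 0.001, 0.001]
ft_force: [0.4, -6.2, 13.9]
opening: 0.0166
grip_force: 50.2
```

```bash
sed -i 's/(Z>125)&(Z<156)&(abs(lx)<50)&(ly>237)&(ly<275)/(Z>55-14)\&(Z<140)\&(lx>3)\&(lx<50)\&(ly>255)\&(ly<300)/' m6.py; python3 m6.py
```

```text
[532.5  29.1  82.5] [ 0.24  0.46 -0.48  1.98  0.3   0.77 -1.79] [ 0.4 -6.2 13.9] tool y -79.05
tcp mount -26.0 272.1
top foot 683 [ 45.9 176.2] 8.3 x -45.9 0.8 y -33.3 142.0
top armtop 80.8
top block 248 x -19.1 17.2 y 68.1 134.8
side foot 94 [ 15.6 175.2] 10.2 x -46.2 -30.6 y -33.7 141.5
side bar 25 x 30.8 40.9 y 267.6 283.5 z 114.6
wrist foot 5139 [50.3 98.6] 11.5 x -4.2 46.2 y 42.6 141.3
wrist bar 3147 x 3.0 41.5 y 255.0 281.4 z 113.6
wrist block 2830 x -16.4 19.9 y 85.2 135.0
```

The jack crept about 2 mm outward as the load came on. I'll ease the handle up to unload it, nudge the jack back in, and then press again.

>>> servo_tool(plan=[[[0.5,-2.5,7,0,0,0,1],[1,-5,14,0,0,0,1],[2,-8.5,22,0,0,0,1],[2,-10.5,22,0,0,0,1],[2.5,-12,22,0,0,0,1],[3,-13.5,22,0,0,0,1],[3,-13.5,22,0,0,0,1]]])

```text
time: 22.0
tcp_pos: [0.5342, 0.0174, 0.1033]
ee_rot: [0.995, 0.096, -0.0, -0.0]
ft_force: [-0.7, 4.1, -0.3]
opening: 0.017
grip_force: 50.0
```

```bash
python3 m6.py
```

```text
[534.2  17.4 103.3] [ 0.28  0.43 -0.49  1.96  0.27  0.81 -1.74] [-0.7  4.1 -0.3] tool y -78.97
tcp mount -26.7 260.3
top foot 581 [ 38.2 162.4] 11.1 x -45.6 -7.3 y -38.3 124.1
top armtop 78.2
top block 254 x -19.3 17.6 y 64.0 134.1
side foot 142 [ 27.7 174.6] 6.5 x -46.8 -16.0 y -35.3 138.7
side bar 22 x 30.1 39.1 y 257.2 271.7 z 133.5
wrist foot 5520 [ 51.5 125.1] 11.1 x -5.0 46.5 y 12.5 137.6
wrist bar 2451 x 3.0 41.2 y 255.1 269.9 z 133.4
wrist block 3933 x -15.8 20.1 y 63.2 135.0
```

>>> servo_tool(plan=[[[-0.5,2.5,-9.5,0,0,0,1],[-1,4.5,-16,0,0,0,1],[-1.5,6.5,-22,0,0,0,1],[-1.5,8,-28,0,0,0,1],[-2,10,-34.5,0,0,0,1],[-2,11,-41,0,0,0,1],[-2.5,12.5,-47.5,0,0,0,1],[-2.5,12.5,-47.5,0,0,0,1]]], squeeze=58)

```text
time: 23.15
tcp_pos: [0.5332, 0.0305, 0.0579]
ee_rot: [0.995, 0.097, 0.002, 0.0]
ft_force: [-5.3, 5.5, 16.1]
opening: 0.0153
grip_force: 57.7
```

```bash
python3 m6.py
```

```text
[533.2  30.5  57.9] [ 0.23  0.49 -0.46  2.    0.33  0.72 -1.81] [-5.3  5.5 16.1] tool y -78.87
tcp mount -25.1 273.3
top foot 695 [ 45.2 175.6] 5.9 x -45.8 1.5 y -38.3 137.7
top armtop 87.0
top block 255 x -18.2 17.6 y 63.3 134.4
wrist foot 4931 [50.4 69.5] 12.0 x -3.5 47.1 y 67.6 137.2
wrist bar 3995 x 3.0 42.3 y 255.0 300.0 z 140.0
wrist block 1316 x -13.8 20.4 y 105.5 134.9
```

```bash
cat > m7.py <<'E'
from h import *
s=readout.read_state(); T=s["tcp_pos"]*1e3; print(T.round(1),s["ft_force"].round(1),s["opening"],s["grip_force"])
th=np.radians(11); ex=np.array([np.cos(th),np.sin(th)]); ey=np.array([-np.sin(th),np.cos(th)]); O=np.array([610,-233])
for n in("top","wrist","side"):
    p,d,m=grab(n); save(n[0]+"7",p); W=world(m,d)*1e3; Z=W[...,2]; ok=d>0
    L=W[...,:2]-O; lx=L@ex; ly=L@ey
    for x0,x1 in((12,26),(26,40)):
        B=ok&(Z>25)&(Z<125)&(lx>x0)&(lx<x1)&(ly>245)&(ly<310)
        if B.sum()>10: print(n,x0,B.sum(),"y",np.percentile(ly[B],[2,98]).round(1),"ztop",np.percentile(Z[B],[50,90,97]).round(1))
    # rod slope
    B=ok&(Z>35)&(Z<125)&(abs(lx)<6)&(ly>150)&(ly<250)
    if B.sum()>20: k=np.polyfit(ly[B],Z[B],1); print(n,"rod slope",np.arctan(k[0]).round(3),B.sum())
    for nm,x,y0,y1,z0,z1 in(("armtop",23,-70,20,65,120),):
        B=ok&(Z>z0)&(Z<z1)&(abs(lx)<x)&(ly>y0)&(ly<y1)
        if B.sum()>50: k=np.polyfit(ly[B],Z[B],1); print(n,"arm z@0",k[1].round(1),"slope",k[0].round(4))
    F=ok&(abs(Z-8)<5)&(p.min(2)>130)&(abs(lx)<65)&(ly>-45)&(ly<150)
    if F.sum()>50: print(n,"foot y",ly[F].min().round(1),ly[F].max().round(1),"x",lx[F].min().round(1),lx[F].max().round(1))
E
python3 m7.py
```

```text
[533.2  30.4  58.2] [-5.   4.8 16.2] 0.01567324402397682 57.66716726124287
top rod slope 0.211 27
top arm z@0 86.6 slope 0.0487
top foot y -37.9 137.2 x -45.7 47.9
wrist 12 1050 y [265.6 282.4] ztop [87.6 89.1 89.6]
wrist 26 1131 y [265.8 282.7] ztop [87.6 89.2 89.6]
wrist rod slope 0.182 2752
wrist foot y 52.2 136.9 x -42.5 47.1
side 26 18 y [270.  281.8] ztop [86.6 90.6 92. ]
```

>>> servo_tool(plan=[[[0,1,-6,0,0,0,1],[0,1.5,-12,0,0,0,1],[0,2,-18,0,0,0,1],[0,2.5,-23,0,0,0,1],[0,2.5,-26,0,0,0,1],[0,2.5,-28,0,0,0,1],[0,2.5,-28,0,0,0,1]]])

```text
time: 24.32
tcp_pos: [0.5327, 0.0331, 0.0298]
ee_rot: [0.995, 0.097, 0.001, 0.0]
ft_force: [-6.6, 6.3, 15.9]
opening: 0.016
grip_force: 56.3
```

```bash
python3 m7.py
```

```text
[532.7  33.1  29.8] [-6.6  6.3 15.9] 0.0159816926596156 56.259574592113495
top rod slope -0.057 34
top arm z@0 93.1 slope 0.0555
top foot y -37.8 137.3 x -45.8 45.4
wrist 12 5612 y [246.  308.9] ztop [115.1 123.3 124. ]
wrist 26 1185 y [268.1 285.4] ztop [60.6 62.1 62.6]
wrist rod slope 0.445 7036
wrist foot y 96.8 137.2 x -42.1 47.1
side 26 18 y [273.2 287.1] ztop [58.7 62.8 64.5]
```

>>> servo_tool(plan=[[[0,0,-1.5,0,0,0,1],[0,0,-3,0,0,0,1],[0,0,-3,0,0,0,1]]])

```text
time: 24.85
tcp_pos: [0.5327, 0.0331, 0.0268]
ee_rot: [0.995, 0.097, 0.001, 0.0]
ft_force: [-6.1, 6.1, 15.0]
opening: 0.0159
grip_force: 56.2
```

```bash
python3 m7.py
```

```text
[532.7  33.1  26.8] [-6.1  6.1 15. ] 0.015898581071185847 56.24162793159485
top rod slope 0.006 35
top arm z@0 93.7 slope 0.0539
top foot y -38.3 137.2 x -45.8 47.0
wrist 12 5610 y [246.1 309. ] ztop [112.2 120.3 121. ]
wrist 26 1190 y [268.2 285.5] ztop [57.8 59.2 59.8]
wrist rod slope 0.469 7483
wrist foot y 96.4 137.3 x -41.0 47.1
side 26 18 y [275.  286.2] ztop [54.1 60.4 60.8]
```

>>> servo_tool(plan=[[[0,0,-1.5,0,0,0,1],[0,0,-3,0,0,0,1],[0,0,-3,0,0,0,1]]])

```text
time: 25.38
tcp_pos: [0.5329, 0.0331, 0.0252]
ee_rot: [0.995, 0.097, 0.001, 0.001]
ft_force: [-9.4, 5.4, 27.9]
opening: 0.0157
grip_force: 55.3
```

```bash
python3 m7.py
```

```text
[532.9  33.1  25.2] [-9.4  5.4 27.9] 0.015723215832246337 55.273527055978775
top rod slope 0.123 39
top arm z@0 94.0 slope 0.0579
top foot y -37.7 137.0 x -45.5 45.7
wrist 12 5731 y [246. 309.] ztop [110.6 118.8 119.5]
wrist 26 1181 y [268.2 285.4] ztop [56.6 58.  58.5]
wrist rod slope 0.477 7680
wrist foot y 96.5 137.4 x -40.2 47.2
side 26 18 y [273.6 286.3] ztop [54.4 58.8 59.1]
```

The force rose to 28 N with the bar level, so the stop is reached. I'll hold for a moment and do a last check.

>>> servo_tool(plan=[[[0,0,0,0,0,0,1],[0,0,0,0,0,0,1],[0,0,0,0,0,0,1],[0,0,0,0,0,0,1],[0,0,0,0,0,0,1],[0,0,0,0,0,0,1]]])

```text
time: 26.28
tcp_pos: [0.5328, 0.0331, 0.0252]
ee_rot: [0.995, 0.097, 0.001, 0.001]
ft_force: [-9.4, 5.6, 27.2]
opening: 0.016
grip_force: 55.3
```

Run:
```python
from h import *
p,d,m=grab("side"); q,_,_=grab("top")
a=cv2.resize(p[90:340,120:400],(400,357)); b=cv2.resize(q[100:300,130:430],(400,267)); c=np.zeros((357,800,3),np.uint8); c[:,:400]=a; c[:267,400:]=b; save("fin",c)
```

```text
(no output)
```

View pics/fin.png

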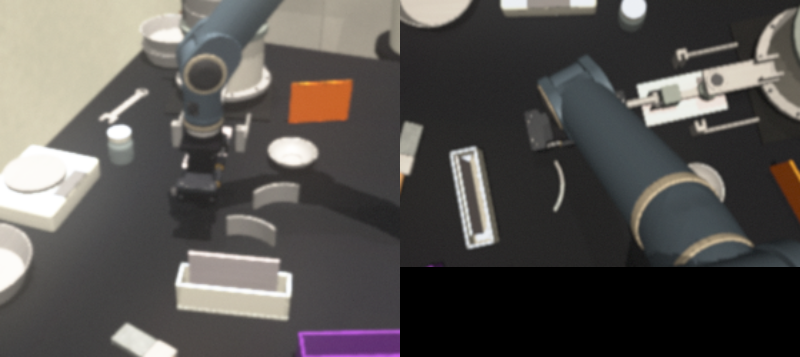

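The picture shows the plate standing in the white tray at (235,272), the jack square under the arm at (680,95), and the bystanders where they were. The grip and force are steady, so I'm handing in.

```bash
python3 -c "
from rig import arm
print(arm.job_done())"
```

```text
the job is handed in; nothing more can be done
None
```

I handed the job in at about 26 s: the guard plate stands upright in the white tray, the jack's saddle is within about 3 mm of the lift point, and the arm is holding the handle fully down with that side of the shaker raised about 16 mm.

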